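# Open the belt panel of a table-top potter's wheel

## Task

I need to get at the drive belt of the potter's wheel: with the screwdriver, give both slotted latches of the metal access panel a full quarter turn anticlockwise. Stand the screwdriver back in its hole in the tool block, lift the panel off and lay it flat, right way up, on the wooden board: put it down, don't drop it. Leave the mug, the bowl and the jar where they are, and never turn the latches with the fingers.

Things in the scene. Friction and masses are not known exactly. Their poses are not given: they have to be found in the camera images.
- driver_grip (a point): Stubby flat screwdriver, 104 mm long, 110 g, upright in the tool block. Point: centre of its flat-sided black handle, oblong from above: 32 mm along the blade's width (x) by 24 mm (y), 25 mm of it above and 25 below the point. A collar (diameter 36) lies under the handle, its underside 31 mm below the point; the blade's tip is 79 mm below, on the axis. z up the handle.
- driver_tip (a point): Middle of the tip of the screwdriver's blade, 79 mm below the handle's centre; axes as there. The blade is 16 mm wide (x) and 2.8 mm thick (y), thinning to 1.6 mm in the last 4 mm: it has about 0.14 rad of play each way in a latch's slot.
- stand_hole0 (a point): Mouth of the screwdriver's hole (diameter 20, 52 mm deep) in the top of the fixed tool block: light wood, 150 x 60 mm, 60 mm tall. z up, x along the block, which reaches 33 mm to -x and 117 mm to +x. The screwdriver stands with its collar on the block, handle's centre 31 mm above the mouth. Thin modelling tools stand fixed 78 to 106 mm to +x, up to 85 mm above the top.
- latch_far_slot (a point): Slotted quarter-turn latch at the panel's far end: round steel head, diameter 30, 7.5 mm proud of the panel. Point: centre of the slot's floor, z up, x along the slot, which is 20 mm long, 5 wide, 6 deep, ends closed, lips chamfered 1.5 mm. Needs about 0.12 N m and stays where it is left.
- latch_far (a joint): Turn of the far latch, growing anticlockwise seen from above: 0 to 0.25 locked at the start (slot roughly along the panel), 1.57 rad open at its stop (slot across the panel). Its cam below holds its end of the panel down until about 1.15 rad.
- latch_near_slot (a point): The same kind of latch at the panel's near end, 150 mm from the far one. Point: centre of the slot's floor, z up, x along the slot, which is 20 mm long, 5 wide, 6 deep, ends closed, lips chamfered 1.5 mm. Needs about 0.12 N m and stays where it is left.
- latch_near (a joint): Turn of the near latch, as for the far one: 0 to 0.25 rad locked at the start, 1.57 rad open at its stop, growing anticlockwise seen from above.
- panel_handle (a point): Middle of the panel's black bow handle: round bar 12 mm thick, 84 mm long, along the panel's long side (x), its axis 38 mm above the panel's upper face. z up. The flanges' lower edges, on which the panel stands when laid down, are 70 mm below this point; the latches lie 75 mm to +x and -x.
- panel: Access panel, bare sheet metal 210 (x) x 130 (y) x 4 mm, 0.55 kg with latches. Origin: centre of its underside, z up. It lies on the casing; flanges 28 mm deep along its long sides hang in the opening with 1.5 mm of play, so it lifts straight up.
- machine: Table-top potter's wheel, white casing 150 mm tall, fixed. Origin on the table under the middle of the belt opening. The casing reaches 150 mm to +x and -x, 90 mm to -y, 360 mm to +y; the metal wheel head (diameter 220, top 190 mm above the table) is centred 235 mm to +y.
- board: Wooden modelling board, 280 (x) x 200 (y) x 6 mm, fixed flat on the table; origin at the centre of its underside. The panel goes here, wholly on the board.
- mug: White mug, diameter 80, 95 mm tall, loose; origin at the centre of its foot. Leave alone.
- bowl: Fired clay bowl, diameter 110, 55 mm tall, loose; origin at the centre of its foot. Leave alone.
- jar: Jar with a white cap, diameter 72, 85 mm tall, loose; origin at the centre of its foot. Leave alone.

How it is judged:
By the outcome, as a careful person would: the job done as asked, in the order asked, and still so for the second after the job is handed in, with the robot touching nothing.
It also fails if it takes over 72 s, if anything falls off the work surface, if the arm or the gripper's body presses on something with over 40 N, if the wrist force passes 120 N, or if a joint passes its speed limit or range.

## Robot

A 6-joint arm with a two-finger parallel gripper is mounted at the origin on the work surface. World frame = base frame: x ahead of the robot, y to its left, z up, the work surface at z = 0. Lengths are in m, angles in degrees, forces in N, time in s.
With the tool pointing down it reaches from about 0.25 to 0.725 m from the base axis. Payload 9.7 kg.
Tool frame: the origin (TCP) lies midway between the tips of the shut fingers; the grasp point (between the pads) lies bot.hold_point_z behind it (bot.hold_point_z is the distance from the TCP to the grasp point, in m); z points along the fingers, y is the line along which they close (so a half turn about z gives the same grasp; the last joint's range is limited). The gripper opens to 85 mm and grips with 20 to 120 N. Pads are 22 mm wide; open, the fingers measure 114 mm over their backs; the gripper's body (76 mm by 85 mm) begins 54 mm behind the grasp point. The pads swing forward as they close: fully open they stand 13 mm farther back than shut.
Start: joints at [-74.886, 4.979, 10.078, 95.1, 0, 90], TCP at [0.143, -0.531, 0.231] pointing down, gripper open.
Joint ranges: [-179.16, 179.16], [-48.56, 103.87], [-65.8, 70.77], [-126.05, 130.52], [-82.76, 87.17], [-180, 180]. Speed limits (degrees/s): [127.2, 127.2, 147.25, 180, 180, 180].

## Interface

Orientations are given as [roll, pitch, yaw] about the fixed x, y, z axes, in that order (R = Rz(yaw) Ry(pitch) Rx(roll)).
In Python, from workcell import bot, camera, camera_model, ticket gives the robot as it stands.
- The arm moves only by the tool send_rows, never from a script. Its argument "targets" is text: rows parted by semicolons, each of 5 numbers parted by spaces: the shift along the tool's x, y, z in mm, then the turn about the tool's z in degrees, then the closure in counts, from 0 (fully open) to 255 (shut). A call has 1 to 20 rows; each row is the pose to reach, as a shift and turn from the pose commanded when the call began, along the tool's axes at that moment; what a row does not reach only later rows make up. A row lasts 1/8 s, in which the tool goes at most 62.5 mm and 10.7 degrees, less where a joint would pass 70% of its speed; a pose out of reach is approached as far as the arm can. A call with a gripper value outside its range is refused whole. The fingers move at their own pace and stop on an object; "newtons" is the grip in N (left out, the last holds). Time passes only in rows, so rows that repeat a pose let the fingers close. It gives the time, the measured TCP pose, the force, the opening and the grip force at its end, in the units of the state.
- bot.get_obs(): the state, without advancing time (a new reading comes with each control period).
- camera(name): name is "side" or "top"; returns the picture (480x640x3 uint8, blue, green, red); there is no depth.
- camera_model(name): a dict with "K" (3x3 intrinsics, pixels), "pose" (4x4, takes a point from camera to world coordinates). Camera axes: x right, y down, z forward; pixel columns grow to the right and rows downward; lengths in m; the calibration is good to about 2 mm. A picture is of the moment at which its call begins. camera_model takes no time and is no camera call.
- ticket.job_done(): hands the job in; it is judged then, once.
The state is a dict: "time": time; "q": joint angles; "qd": joint speeds; "joint_efforts": joint torques, N m; "ee_pos": TCP position; "tcp_rot": TCP orientation; "wrist_force": force on the tool from outside, world axes, zero at the start; "torque": the same for the moment, N m; "opening": finger opening in m; "grasp_force": force on a finger pad.
Only numpy, scipy, OpenCV 4.12 (cv2) and the standard library are available. Lean on these libraries where they do the work, as an engineer would, in place of code of your own. Each camera call takes 0.05 s, during which the arm holds its last target. There are 200 camera calls.

## Working session

There is one attempt and no reset: what is moved stays moved. The work goes in short steps, Python scripts to look and compute and a tool call to move; the robot and the scene stay as the last step left them, time stands still between calls to the robot, and variables do not carry over. Pictures are saved under pics/ and viewed, at most 10 in all, crops included, and the job is handed in when it is done.

Besides the shell and the picture viewer there is one more tool, called as name(argument=value, ...) on one line, values as JSON. send_rows: Moves the arm, as the interface text tells. Its arguments: {"type":"object","properties":{"targets":{"type":"string"},"newtons":{"type":"number"}},"required":["targets"]}

```bash
ls; mkdir -p pics; python3 - <<'E'
from workcell import bot,camera,camera_model
import cv2,numpy as np
np.set_printoptions(precision=4,suppress=True)
for n in("top","side"):
    cv2.imwrite(f"pics/{n}0.png",camera(n)); m=camera_model(n); print(n,m["K"],m["pose"])
print(bot.get_obs(),bot.hold_point_z)
E
```

```text
pics
top [[441.5224   0.     316.0531]
 [  0.     441.5224 242.7533]
 [  0.       0.       1.    ]] [[-0.0182 -0.9926  0.1202  0.5213]
 [-0.9998  0.0169 -0.0117 -0.0452]
 [ 0.0096 -0.1203 -0.9927  0.9451]
 [ 0.      0.      0.      1.    ]]
side [[441.6163   0.     316.6435]
 [  0.     441.6163 238.2953]
 [  0.       0.       1.    ]] [[-0.9374 -0.2564  0.2355  0.3811]
 [-0.3478  0.7179 -0.6031  0.4724]
 [-0.0145 -0.6473 -0.7621  0.8254]
 [ 0.      0.      0.      1.    ]]
{'time': 0.1, 'q': array([-74.8855,   5.0087,  10.0405,  95.1002,   0.0001,  90.0009]), 'qd': array([ 0.0745, -0.0294,  0.1557, -0.0562,  0.0974, -0.1231]), 'joint_efforts': array([  0.001 , -52.1562,  46.5653,   0.016 ,   0.    ,   0.    ]), 'ee_pos': array([ 0.1434, -0.5308,  0.2307]), 'tcp_rot': array([-179.9316,   -0.0001,   15.1136]), 'wrist_force': array([ 0.4667, -0.1596,  0.2322]), 'torque': array([-0.015 ,  0.0179,  0.0019]), 'grasp_force': 0.0, 'opening': 0.08502818860975829} 0.0187
```

View pics/top0.png

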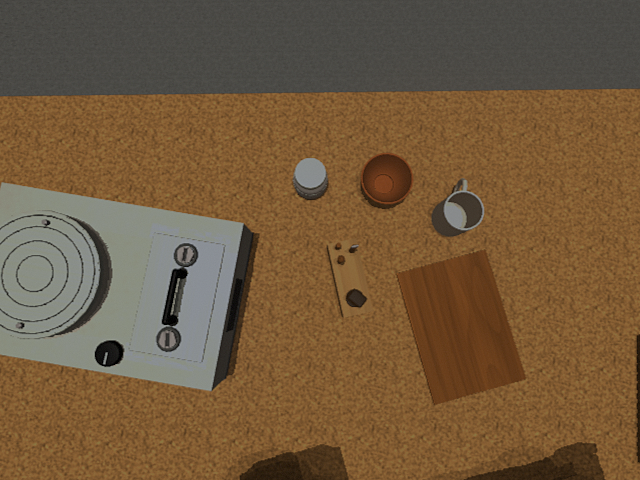

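View pics/side0.png

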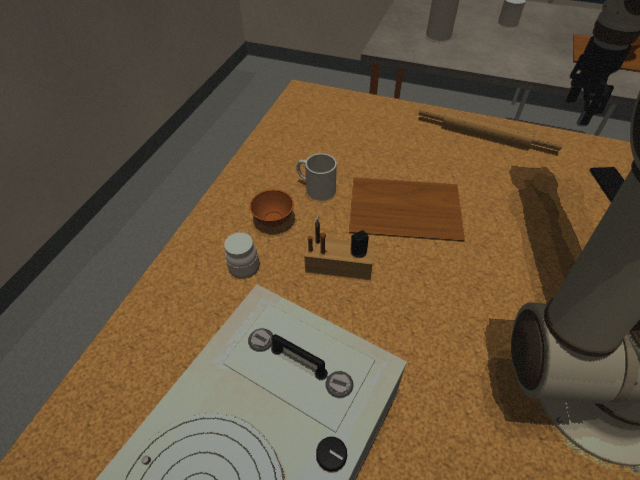

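The top view shows the latches at about (186,255) far and (168,339) near. The bow handle runs from (180,270) to (170,322), the driver is at (356,298), and the board corners are near (397,271), (486,251), (525,378) and (434,404). The side view shows the driver at (360,243), the latches at (260,339) and (339,383), and the bow handle between them. I'll enlarge these next.

```bash
cat > h.py <<'E'
import cv2,numpy as np
from workcell import bot,camera,camera_model
np.set_printoptions(precision=4,suppress=True)
def ray(n,uv):
    m=camera_model(n);P=m["pose"];d=P[:3,:3]@np.linalg.solve(m["K"],[uv[0],uv[1],1.]);return P[:3,3],d
def onz(n,uv,z):
    o,d=ray(n,uv);return o+d*(z-o[2])/d[2]
def tri(a,b):
    (o1,d1),(o2,d2)=ray("top",a),ray("side",b);d1/=np.linalg.norm(d1);d2/=np.linalg.norm(d2)
    s=np.linalg.lstsq(np.c_[d1,-d2],o2-o1,rcond=None)[0];p,q=o1+d1*s[0],o2+d2*s[1];return (p+q)/2,np.linalg.norm(p-q)
E
python3 - <<'E'
from h import *
t=cv2.imread("pics/top0.png");s=cv2.imread("pics/side0.png")
def c(im,x,y,w,h,k):return cv2.resize(im[y:y+h,x:x+w],None,fx=k,fy=k,interpolation=cv2.INTER_CUBIC)
M=np.zeros((600,800,3),np.uint8)
for im,(x,y,w,h,k),(X,Y) in[(t,(166,240,40,30,6),(0,0)),(t,(148,324,40,30,6),(0,190)),(s,(242,322,40,34,6),(250,0)),(s,(320,366,40,34,6),(250,210)),(t,(320,235,60,90,4),(500,0)),(s,(300,215,80,70,3.5),(500,355)),(t,(150,260,45,70,2.5),(0,400))]:
    q=c(im,x,y,w,h,k);M[Y:Y+q.shape[0],X:X+q.shape[1]]=q[:600-Y]
cv2.imwrite("pics/m1.png",M)
for l,a,b in[("far",(186,255),(260,339)),("near",(168.5,339),(339.5,383))]:print(l,tri(a,b),onz("top",a,.1615),onz("side",b,.1615))
print("drv",onz("top",(356,298),.116),onz("side",(360,235),.116))
print([onz("top",u,.006) for u in[(397,271),(486,251),(525,378),(434,404)]])
E
```

```text
far (array([0.6001, 0.1798, 0.1532]), np.float64(0.00230012824234003)) [0.5982 0.177  0.1615] [0.5985 0.1837 0.1615]
near (array([0.4518, 0.207 , 0.1549]), np.float64(0.00032525917724647124)) [0.4522 0.2048 0.1615] [0.4513 0.2096 0.1615]
drv [ 0.5166 -0.1276  0.116 ] [ 0.5171 -0.1284  0.116 ]
[array([ 0.5715, -0.2276,  0.006 ]), array([ 0.611 , -0.4206,  0.006 ]), array([ 0.3449, -0.4847,  0.006 ]), array([ 0.2968, -0.2928,  0.006 ])]
```

View pics/m1.png

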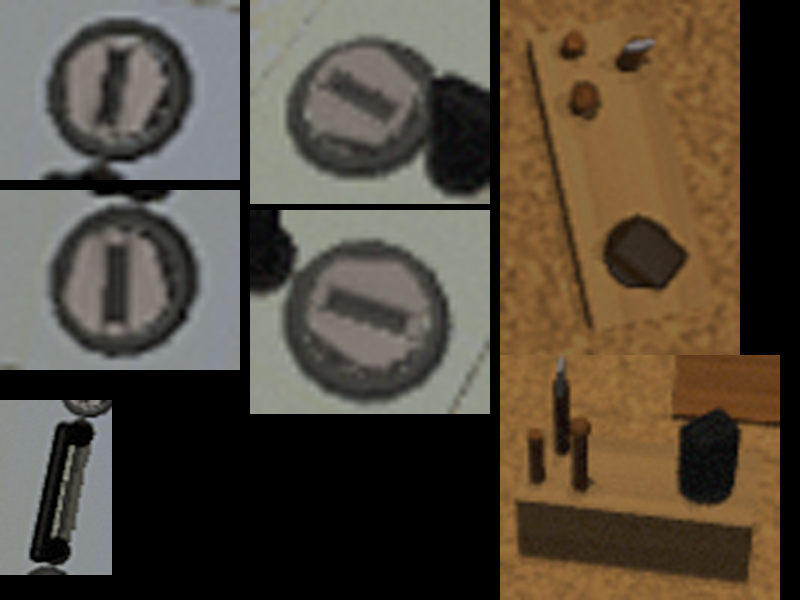

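Enlarged, both slots are clear: the far one runs roughly (186.3,248)–(184.3,261) in the top view and the near one (167.5,333)–(167.3,346). The driver's top face is a rotated oblong with corners near (354,289), (367,300), (359,307) and (347,299). Next come the exact values from masks.

```bash
cat >> h.py <<'E'
def up(im,x,y,w,h,k=8):
    return cv2.resize(im[y:y+h,x:x+w],None,fx=k,fy=k,interpolation=cv2.INTER_CUBIC)
def slot(im,x,y,w,h,k=8,off=-30):
    "dark blob nearest the crop's centre -> centre and end points, image pixels"
    g=cv2.cvtColor(up(im,x,y,w,h,k),cv2.COLOR_BGR2GRAY)
    c=g[h*k//2-50:h*k//2+50,w*k//2-50:w*k//2+50];t,_=cv2.threshold(c.copy(),0,255,cv2.THRESH_OTSU)
    m=(g<t).astype(np.uint8);n,l,st,ce=cv2.connectedComponentsWithStats(m)
    i=1+np.argmin(np.hypot(ce[1:,0]-w*k/2,ce[1:,1]-h*k/2)+1e4*(st[1:,4]<900))
    r=cv2.minAreaRect(np.argwhere(l==i)[:,::-1].astype(np.float32));b=cv2.boxPoints(r)
    if np.linalg.norm(b[0]-b[1])<np.linalg.norm(b[1]-b[2]):e=[(b[0]+b[1])/2,(b[2]+b[3])/2]
    else:e=[(b[1]+b[2])/2,(b[3]+b[0])/2]
    f=lambda p:(np.array(p)+.5)/k-.5+[x,y]
    return f(ce[i]),f(e[0]),f(e[1]),np.array(r[1])/k
E
python3 - <<'E'
from h import *
T={"top":cv2.imread("pics/top0.png"),"side":cv2.imread("pics/side0.png")}
R={}
for n,l,c in[("top","far",(185,254)),("top","near",(167,339)),("side","far",(261,338)),("side","near",(340,383))]:
    ce,a,b,sz=slot(T[n],c[0]-12,c[1]-12,25,25);R[n,l]=ce
    A,B=onz(n,a,.1615),onz(n,b,.1615);d=A-B
    print(n,l,ce,sz,"floor/top c",onz(n,ce,.1555)[:2],onz(n,ce,.1615)[:2],"len",np.linalg.norm(d),"ang",np.degrees(np.arctan2(d[1],d[0]))%180)
for l in("far","near"):print(l,tri(R["top",l],R["side",l]))
# head ring by darkness vs panel
# driver top face
for n,c in[("top",(357,298)),("side",(360,240))]:
    im=up(T[n],c[0]-15,c[1]-18,30,36,10);g=cv2.cvtColor(im,cv2.COLOR_BGR2GRAY)
    print(n);print(g[::20,::10])
E
```

```text
top far [184.2714 254.1258] [ 4.381  13.8114] floor/top c [0.6004 0.1819] [0.5998 0.1801] len 0.024504078409519743 ang 170.45364176895387
top near [166.8829 339.3251] [ 4.3928 13.6333] floor/top c [0.4512 0.2095] [0.4517 0.2076] len 0.023224056180391455 ang 179.78848305968643
side far [260.0053 337.5075] [13.33    4.5167] floor/top c [0.6016 0.1786] [0.5997 0.1812] len 0.02361767665780728 ang 170.5147937661133
side near [338.8837 382.2557] [15.0834  4.6101] floor/top c [0.4532 0.2064] [0.4525 0.2088] len 0.02314790443817869 ang 2.0271598717250927
far (array([0.6   , 0.1806, 0.1601]), np.float64(0.00019640423356173542))
near (array([0.4521, 0.2082, 0.1602]), np.float64(0.0010955553629431404))
top
[[104 104 105 105 107 106 107 107 107 109 109 106 107 110 110 111 111 107
  101 102 103 100 100 102  96  94 102 106 105 104]
 [103 104 104 105 107 106 105 108 107 107 109 110 110 109 109 110 110 108
  104 104 104 101 101 104 100  90  81  86 102 106]
 [106 103 102 106 106 105 106 107 107 108 109 108 106 107 109 110 111 110
  105 103 103 102 100 102 103  97  93  98 103 103]
 [110 107 103 101 10
[... 3411 characters left out ...]
 12  12  18  14   9  13
   14  12   9  11  20  71 109 106 107 107 107 107]
 [112 113 112 111 116 100  50  18  11  16  20  16  12  10  14  14  13  12
   18  16  13  10  44  94 109 108 106 104 105 106]
 [111 112 113 112 115 103  56  22  15  11  12  11  13  12  11  18  15  12
   13  15  17  11  56 106 112 110 109 110 111 112]
 [108 108 109 109 113 103  63  20  13  15  12  13  11  17  15  12  14  12
   15  19  12  12  66 106 104 108 112 112 110 102]
 [109 107 108 110 110 106  75  32  17  15  13  13  10  14  18  15  14  19
   21  19  13  53 101 110 111 110 110 109 111 114]
 [108 106 106 104 103 106 110  97  69  39  27  23  22  19  22  19  17  21
   19  29  68 102 106 105 107 107 106 105 108 107]]
```

```bash
python3 - <<'E'
from h import *
T=cv2.imread("pics/top0.png")
x,y,k=342,280,10;g=cv2.cvtColor(up(T,x,y,30,36,k),cv2.COLOR_BGR2GRAY)
m=cv2.morphologyEx(((g>36)&(g<58)).astype(np.uint8),cv2.MORPH_OPEN,np.ones((31,31),np.uint8))
n,l,st,ce=cv2.connectedComponentsWithStats(m);i=1+np.argmax(st[1:,4])
c=max(cv2.findContours((l==i).astype(np.uint8),0,1)[0],key=cv2.contourArea)
w=np.array([onz("top",(p+.5)/k-.5+[x,y],.116)[:2] for p in c[:,0].astype(float)])*1000
r=cv2.minAreaRect(w.astype(np.float32));print("top face",r,cv2.boxPoints(r), w.mean(0), onz("top",(ce[i]+.5)/k-.5+[x,y],.116))
# block: light-wood mask -> top outline
for n,f in(("top","pics/top0.png"),):
    im=cv2.imread(f)[235:325,320:380];print(im[40,::4],im[::10,28])
E
```

```text
top face ((517.01904296875, -128.9398956298828), (27.385303497314453, 19.63486099243164), 48.16374969482422) [[ 500.5715 -132.5934]
 [ 515.2005 -145.6899]
 [ 533.4666 -125.2864]
 [ 518.8376 -112.1899]] [ 516.9323 -128.5279] [ 0.517  -0.1285  0.116 ]
[[ 52  98 137]
 [ 51  96 135]
 [ 48  89 128]
 [ 32  63  89]
 [ 61 104 140]
 [ 60 104 139]
 [ 59 100 138]
 [ 58 101 139]
 [ 59 105 139]
 [ 60 106 138]
 [ 55  97 134]
 [ 52  94 131]
 [ 57 103 141]
 [ 46  87 127]
 [ 48  94 134]] [[ 46  87 125]
 [ 63 106 139]
 [ 61 107 138]
 [ 59 105 138]
 [ 58 101 139]
 [ 57  99 138]
 [ 10  25  40]
 [ 53  94 129]
 [ 61 104 141]]
```

```bash
cat >> h.py <<'E'
def go(p,yaw):
    "shift (tool axes, mm) and turn from the present pose to TCP p, yaw"
    from scipy.spatial.transform import Rotation as R
    o=bot.get_obs();r=R.from_euler("xyz",o["tcp_rot"],degrees=True)
    d=r.inv().apply(np.array(p)-o["ee_pos"])*1000
    print("pos",o["ee_pos"],"rot",o["tcp_rot"],"q6",o["q"][5],"t",o["time"]);print("-> shift",d,"turn",-((yaw-o["tcp_rot"][2]+180)%360-180))
E
python3 -c "
from h import *
go([.517,-.129,.165],48.2)"
```

```text
pos [ 0.1434 -0.5308  0.2307] rot [-179.9316   -0.0001   15.1136] q6 90.00094149393264 t 0.1
-> shift [ 465.4732 -290.384    66.0082] turn -33.08643857655579
```

send_rows(targets="40 -25 0 -4 0; 80 -50 0 -8 0; 120 -75 0 -12 0; 160 -100 0 -16 0; 200 -125 0 -20 0; 240 -150 0 -24 0; 280 -175 0 -28 0; 320 -200 10 -32 0; 360 -225 25 -33 0; 400 -250 40 -33 0; 440 -275 55 -33 0; 465 -290 66 -33 0; 465 -290 66 -33 0", newtons=80)

```text
time: 1.72
ee_pos: [0.5169, -0.1282, 0.1636]
tcp_rot: [-179.9, 0.1, 48.3]
wrist_force: [0.3, -0.7, 0.2]
opening: 0.0855
grasp_force: 0.0
```

```bash
python3 -c "
from h import *
go([.517,-.129,.075],48.2)"
```

```text
pos [ 0.5169 -0.1282  0.1636] rot [-179.8553    0.0678   48.2649] q6 117.7993680035734 t 1.725
-> shift [-0.4256  0.7804 88.6015] turn 0.06491605352172769
```

send_rows(targets="0 1 30 0 0; 0 1 55 0 0; 0 1 75 0 0; 0 1 88 0 0; 0 1 88 0 0; 0 1 88 0 255; 0 1 88 0 255; 0 1 88 0 255; 0 1 88 0 255; 0 1 88 0 255; 0 1 88 0 255; 0 1 88 0 255")

```text
time: 3.22
ee_pos: [0.5177, -0.1305, 0.0778]
tcp_rot: [180.0, -0.0, 48.1]
wrist_force: [-0.7, 0.0, 5.9]
opening: 0.0231
grasp_force: 78.6
```

send_rows(targets="0 0 -20 0 255; 0 0 -45 0 255; 0 0 -70 0 255; 0 0 -105 0 255; 0 0 -145 0 255; 0 0 -185 0 255; 0 0 -205 0 255; 0 0 -210 0 255; 0 0 -210 0 255")

```text
time: 4.35
ee_pos: [0.5174, -0.1304, 0.2864]
tcp_rot: [-179.9, 0.0, 48.1]
wrist_force: [0.0, -0.1, -1.4]
opening: 0.0233
grasp_force: 78.3
```

```bash
python3 - <<'E'
from h import *
go([.5998,.1807,.260],170.5)
s=camera("side");t=camera("top");cv2.imwrite("pics/s1.png",s);cv2.imwrite("pics/t1.png",t)
# expected tip pixel in side view
m=camera_model("side");o=bot.get_obs();p=o["ee_pos"]-[0,0,.0658];c=np.linalg.inv(m["pose"])@np.r_[p,1];u=m["K"]@c[:3];u=u[:2]/u[2];print("tip px",u)
x,y=int(u[0])-40,int(u[1])-70;cv2.imwrite("pics/s1c.png",up(s,x,y,80,90,6));print(x,y)
E
```

```text
pos [ 0.5174 -0.1304  0.2864] rot [-179.9476    0.0267   48.1132] q6 117.74011797296329 t 4.35
-> shift [ 286.6172 -146.3788   26.4088] turn -122.38675693701009
tip px [363.4573 199.2403]
323 129
```

View pics/s1c.png

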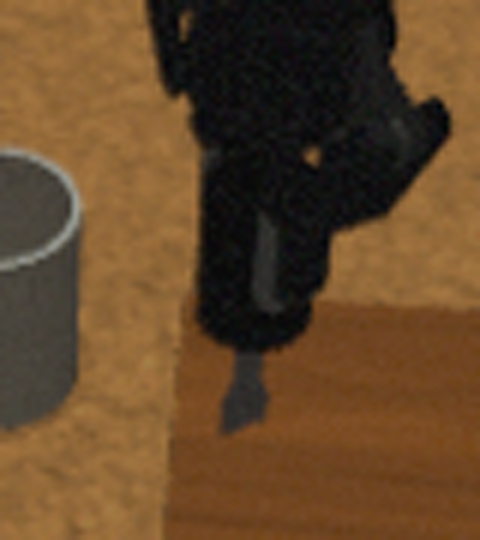

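The tip is at about (363.5,199.8), within half a pixel of the predicted position, and the blade is straight. I'm moving over the far latch now.

send_rows(targets="15 -8 0 -7 255; 40 -20 0 -16 255; 70 -35 0 -26 255; 100 -50 0 -36 255; 130 -66 0 -46 255; 160 -82 0 -56 255; 190 -97 0 -66 255; 215 -110 0 -76 255; 235 -120 0 -86 255; 255 -130 0 -96 255; 270 -138 0 -106 255; 282 -144 0 -116 255; 287 -146 0 -122 255; 287 -146 10 -122 255; 287 -146 26 -122 255; 287 -146 26 -122 255")

```text
time: 6.45
ee_pos: [0.5996, 0.1802, 0.259]
tcp_rot: [-179.9, -0.2, 170.0]
wrist_force: [-0.6, 0.8, -0.7]
opening: 0.023
grasp_force: 78.3
```

```bash
python3 - <<'E'
from h import *
go([.5998,.1807,.2213],170.5)
s=camera("side");cv2.imwrite("pics/s2.png",s)
m=camera_model("side");o=bot.get_obs();p=o["ee_pos"]-[0,0,.0658];c=np.linalg.inv(m["pose"])@np.r_[p,1];u=m["K"]@c[:3];u=u[:2]/u[2];print("tip px",u)
x,y=220,270;cv2.imwrite("pics/s2c.png",up(s,x,y,80,90,6));print(x,y)
E
```

```text
pos [0.5996 0.1802 0.259 ] rot [-179.9084   -0.1747  169.9746] q6 26.75320211787522 t 6.45
-> shift [-0.1943  0.582  37.7447] turn -0.5254349551509563
tip px [257.8553 327.1884]
220 270
```

View pics/s2c.png

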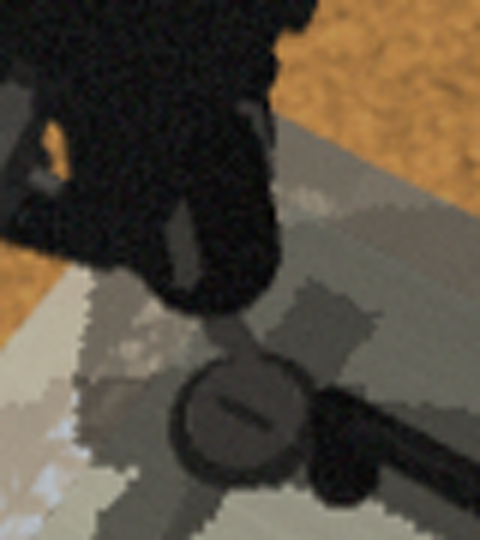

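The tip is at about (258.5,327.5), just above the slot at (260,338) and aligned with it. I'm descending.

send_rows(targets="0 0.5 15 -0.5 255; 0 0.5 26 -0.5 255; 0 0.5 31 -0.5 255; 0 0.5 34 -0.5 255; 0 0.5 37 -0.5 255; 0 0.5 38 -0.5 255; 0 0.5 38 -0.5 255")

```text
time: 7.38
ee_pos: [0.6005, 0.1812, 0.2234]
tcp_rot: [180.0, 0.0, 170.6]
wrist_force: [0.1, 0.5, -0.3]
opening: 0.023
grasp_force: 78.3
```

send_rows(targets="0 0 1.5 0 255; 0 0 2.5 0 255; 0 0 2.5 -8 255; 0 0 2.5 -16 255; 0 0 2.5 -24 255; 0 0 2.5 -32 255; 0 0 2.5 -40 255; 0 0 2.5 -40 255")

```text
time: 8.38
ee_pos: [0.6005, 0.1808, 0.2213]
tcp_rot: [-179.9, 0.0, -149.5]
wrist_force: [0.1, -4.0, 3.1]
opening: 0.0232
grasp_force: 78.9
```

```bash
python3 -c "
from h import *
o=bot.get_obs();print(o['torque'],o['ee_pos'],o['tcp_rot'],o['wrist_force'])"
```

```text
[-0.8363  0.1523 -0.1125] [0.6005 0.1808 0.2213] [-179.9479    0.0135 -149.4618] [ 0.1232 -3.9636  3.1375]
```

send_rows(targets="0 0 0 -8 255; 0 0 0 -16 255; 0 0 0 -24 255; 0 0 0 -32 255; 0 0 0 -40 255; 0 0 0 -48 255; 0 0 0 -54 255; 0 0 0 -58 255; 0 0 0 -58 255")

```text
time: 9.5
ee_pos: [0.6001, 0.1811, 0.2212]
tcp_rot: [180.0, -0.0, -91.6]
wrist_force: [-3.3, -1.9, 5.4]
opening: 0.0232
grasp_force: 79.1
```

```bash
python3 -c "
from h import *
o=bot.get_obs();print(o['torque'],o['ee_pos'],o['tcp_rot'],o['wrist_force'])"
```

```text
[-0.6917  1.0522 -0.0926] [0.6001 0.1811 0.2212] [179.988   -0.0065 -91.5795] [-3.2911 -1.8846  5.396 ]
```

send_rows(targets="0 0 0 -3 255; 0 0 0 -5 255; 0 0 0 -5 255")

```text
time: 9.88
ee_pos: [0.6, 0.1811, 0.2212]
tcp_rot: [180.0, -0.0, -86.6]
wrist_force: [-3.8, -2.7, 5.7]
opening: 0.0232
grasp_force: 79.2
```

```bash
python3 -c "
from h import *
o=bot.get_obs();print(o['torque'],o['ee_pos'],o['tcp_rot'],o['wrist_force'])"
```

```text
[-0.7219  1.1445 -0.1565] [0.6    0.1811 0.2212] [179.9769  -0.0056 -86.5987] [-3.8258 -2.6775  5.7065]
```

send_rows(targets="0 0 0 -3 255; 0 0 0 -5 255; 0 0 0 -5 255")

```text
time: 10.25
ee_pos: [0.6, 0.1811, 0.2212]
tcp_rot: [180.0, -0.0, -81.6]
wrist_force: [-3.2, -3.1, 4.9]
opening: 0.023
grasp_force: 79.1
```

```bash
python3 -c "
from h import *
o=bot.get_obs();print(o['torque'],o['ee_pos'],o['tcp_rot'],o['wrist_force'],o['q'][5])"
```

```text
[-0.7391  1.166  -0.2782] [0.6    0.1811 0.2212] [179.972   -0.0061 -81.6088] [-3.2135 -3.0682  4.9437] -81.59900125649534
```

send_rows(targets="0 0 0 7 255; 0 0 0 14 255; 0 0 0 14 255; 0 0 -15 14 255; 0 0 -35 14 255; 0 0 -55 14 255; 0 0 -60 14 255; 0 0 -60 14 255")

```text
time: 11.25
ee_pos: [0.6006, 0.1813, 0.2801]
tcp_rot: [180.0, 0.0, -95.4]
wrist_force: [0.2, -0.0, -2.0]
opening: 0.0233
grasp_force: 78.5
```

```bash
python3 - <<'E'
from h import *
go([.4521,.2082,.280],181)
E
```

```text
pos [0.6006 0.1813 0.2801] rot [179.9798   0.0007 -95.3577] q6 -67.84531076668148 t 11.25
-> shift [-12.8641 150.3894   0.1946] turn 83.64230959137188
```

send_rows(targets="-2 15 0 8 255; -3 30 0 16 255; -4 48 0 25 255; -5 66 0 34 255; -7 84 0 43 255; -8 102 0 52 255; -10 120 0 61 255; -12 138 0 70 255; -13 150 0 79 255; -13 150 0 83.5 255; -13 150 15 83.5 255; -13 150 20 83.5 255; -13 150 20 83.5 255")

```text
time: 12.88
ee_pos: [0.452, 0.2081, 0.26]
tcp_rot: [-180.0, -0.1, -178.9]
wrist_force: [-1.3, -0.3, -1.7]
opening: 0.0233
grasp_force: 78.5
```

```bash
python3 - <<'E'
from h import *
go([.4521,.2082,.2213],181)
s=camera("side");cv2.imwrite("pics/s3.png",s)
A=up(s,235,310,130,95,6);cv2.imwrite("pics/s3c.png",A)
ce,a,b,sz=slot(s,261-12,338-12,25,25);A,B=onz("side",a,.1615),onz("side",b,.1615);d=A-B
print(ce,sz,np.degrees(np.arctan2(d[1],d[0]))%180)
E
```

```text
pos [0.452  0.2081 0.26  ] rot [-179.9706   -0.0727 -178.8723] q6 23.59144888297532 t 12.875
-> shift [-0.1144  0.1102 38.7402] turn 0.1276942839971298
[262.1615 341.0898] [22.25  24.875] 19.92597225274048
```

View pics/s3c.png

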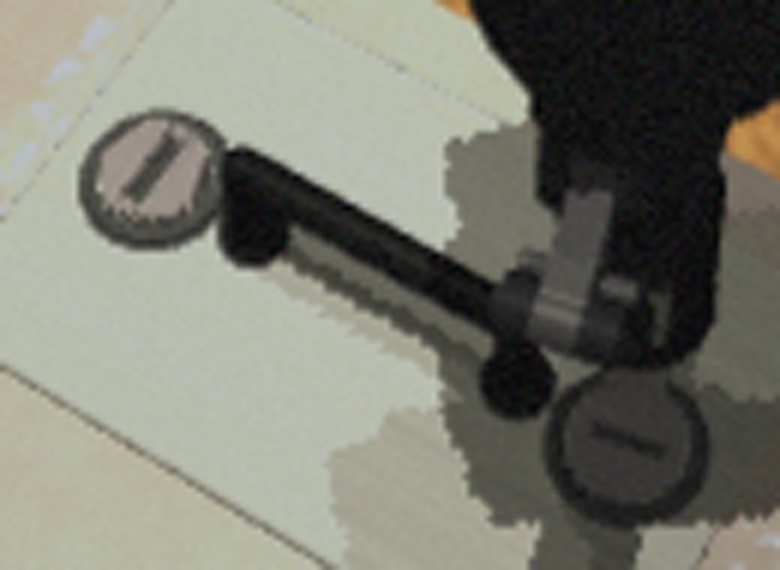

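The far latch slot runs from about (263.7,333) to (256.8,342.2), across the panel. The driver now stands over the near latch, whose slot is at about (339.5,383). I'm descending there.

send_rows(targets="0 0 15 0 255; 0 0 26 0 255; 0 0 31 0 255; 0 0 35 0 255; 0 0 38 0 255; 0 0 40.5 0 255; 0 0 40.5 0 255")

```text
time: 13.8
ee_pos: [0.4525, 0.2083, 0.2212]
tcp_rot: [180.0, 0.1, -178.9]
wrist_force: [-0.8, -1.5, 4.1]
opening: 0.0234
grasp_force: 79.4
```

```bash
python3 - <<'E'
from h import *
a,b=onz("side",(263.7,333),.1615),onz("side",(256.8,342.2),.1615);d=a-b;print("far slot",np.degrees(np.arctan2(d[1],d[0]))%180)
o=bot.get_obs();print(o['torque'],o['ee_pos'],o['tcp_rot'],o['wrist_force'])
E
```

```text
far slot 79.30136453471025
[-0.1511  0.3112  0.0484] [0.4525 0.2083 0.2212] [ 179.9687    0.0732 -178.8836] [-0.833  -1.5396  4.103 ]
```

send_rows(targets="0 0 0 -8 255; 0 0 0 -16 255; 0 0 0 -24 255; 0 0 0 -32 255; 0 0 0 -40 255; 0 0 0 -48 255; 0 0 0 -56 255; 0 0 0 -64 255; 0 0 0 -72 255; 0 0 0 -80 255; 0 0 0 -87 255; 0 0 0 -93 255; 0 0 0 -97 255; 0 0 0 -97 255")

```text
time: 15.55
ee_pos: [0.4523, 0.2081, 0.2212]
tcp_rot: [-180.0, 0.0, -81.9]
wrist_force: [-1.6, -2.1, 6.2]
opening: 0.0231
grasp_force: 79.2
```

```bash
python3 -c "
from h import *
o=bot.get_obs();print(o['torque'],o['ee_pos'],o['tcp_rot'],o['wrist_force'],o['q'][5])"
```

```text
[-0.422   0.5423 -0.2247] [0.4523 0.2081 0.2212] [-179.9519    0.0021  -81.8503] [-1.5751 -2.1261  6.2411] -73.43506736916379
```

Torque is past 0.12, so the near latch is at its stop. I'll back off, lift and check.

send_rows(targets="0 0 0 7 255; 0 0 0 13 255; 0 0 0 13 255; 0 0 -15 13 255; 0 0 -35 13 255; 0 0 -55 13 255; 0 0 -65 13 255; 0 0 -65 13 255")

```text
time: 16.55
ee_pos: [0.4526, 0.2084, 0.2859]
tcp_rot: [-180.0, 0.0, -94.8]
wrist_force: [0.0, 0.0, -0.2]
opening: 0.0232
grasp_force: 78.6
```

```bash
python3 - <<'E'
from h import *
go([.5175,-.1305,.286],48.1)
E
```

```text
pos [0.4526 0.2084 0.2859] rot [-179.9568    0.0269  -94.8441] q6 -60.43685938383744 t 16.55
-> shift [332.1697 -93.2941  -0.2214] turn -142.94405393814566
```

send_rows(targets="20 -6 0 4 255; 50 -14 0 8 255; 85 -24 0 12 255; 125 -35 0 16 255; 165 -46 0 20 255; 205 -57 0 24 255; 245 -69 0 28 255; 280 -79 0 32 255; 310 -87 0 35 255; 328 -92 0 37 255; 332 -93 0 37 255; 332 -93 0 37 255")

```text
time: 18.05
ee_pos: [0.5167, -0.13, 0.2851]
tcp_rot: [180.0, -0.0, -131.8]
wrist_force: [0.5, -0.1, -1.0]
opening: 0.0232
grasp_force: 78.6
```

```bash
python3 - <<'E'
from h import *
go([.5175,-.1305,.0778],-131.9)
s=camera("side");t=camera("top");cv2.imwrite("pics/s4.png",s);cv2.imwrite("pics/t4.png",t)
A=up(s,320,130,80,60,5);B=up(s,235,310,130,95,5)
ce,a,b,sz=slot(t,167-12,339-12,25,25);d=onz("top",a,.1615)-onz("top",b,.1615);print("near",ce,sz,np.degrees(np.arctan2(d[1],d[0]))%180)
ce,a,b,sz=slot(t,184-12,254-12,25,25);d=onz("top",a,.1615)-onz("top",b,.1615);print("far",ce,sz,np.degrees(np.arctan2(d[1],d[0]))%180)
ce,a,b,sz=slot(s,340-12,382-12,25,25);d=onz("side",a,.1615)-onz("side",b,.1615);print("near",ce,sz,np.degrees(np.arctan2(d[1],d[0]))%180)
ce,a,b,sz=slot(s,260-12,338-12,25,25);d=onz("side",a,.1615)-onz("side",b,.1615);print("far",ce,sz,np.degrees(np.arctan2(d[1],d[0]))%180)
E
```

```text
pos [ 0.5167 -0.13    0.2851] rot [ 179.9734   -0.0007 -131.8297] q6 -62.29969444872273 t 18.05
-> shift [ -0.1861  -1.053  207.3284] turn 0.07032648073661107
near [168.4647 338.6352] [24.875 23.5  ] 1.2655951012625732
far [186.0101 255.0638] [23.625 23.   ] 0.9981845258174347
near [339.0195 382.2536] [ 5.0572 14.749 ] 80.62566821997646
far [261.2758 341.0158] [22.375 24.875] 19.925830633656602
```

Both latches read open: near 80.6° and far 79.3°, against 79.5° expected. The driver goes back into its hole now.

send_rows(targets="0 -1 40 0 255; 0 -1 85 0 255; 0 -1 125 0 255; 0 -1 145 0 255; 0 -1 152 0 255; 0 -1 160 0 255; 0 -1 168 0 255; 0 -1 174 0 255; 0 -1 174 0 255")

```text
time: 19.27
ee_pos: [0.5175, -0.131, 0.111]
tcp_rot: [180.0, 0.0, -131.9]
wrist_force: [0.5, 0.5, -2.2]
opening: 0.0234
grasp_force: 78.4
```

send_rows(targets="0 0 12 0 255; 0 0 22 0 255; 0 0 29 0 255; 0 0 33 0 255; 0 0 34 0 255; 0 0 34 0 255")

```text
time: 20.02
ee_pos: [0.5175, -0.131, 0.0779]
tcp_rot: [-180.0, 0.0, -131.9]
wrist_force: [-2.4, 3.8, 4.8]
opening: 0.0232
grasp_force: 79.3
```

Contact is at the same height as before, so the driver is seated. I'll release it and rise.

send_rows(targets="0 0 0 0 120; 0 0 0 0 60; 0 0 0 0 0; 0 0 0 0 0; 0 0 0 0 0; 0 0 0 0 0; 0 0 -15 0 0; 0 0 -40 0 0; 0 0 -80 0 0; 0 0 -120 0 0; 0 0 -160 0 0; 0 0 -170 0 0; 0 0 -170 0 0")

```text
time: 21.65
ee_pos: [0.5177, -0.1312, 0.2479]
tcp_rot: [-179.9, 0.0, -131.9]
wrist_force: [0.3, 0.2, -1.5]
opening: 0.0853
grasp_force: 0.0
```

```bash
python3 - <<'E'
from h import *
far=np.array([.6000,.1811]);near=np.array([.4524,.2082]);mid=(far+near)/2;a=np.degrees(np.arctan2(*(far-near)[::-1]));print(mid,a)
go([*mid,.250],a+180)
t=camera("side")
s=t;cv2.imwrite("pics/s5.png",s);cv2.imwrite("pics/s5c.png",up(s,280,150,130,140,4))
C=np.array([onz("top",u,.006)[:2] for u in[(397,271),(486,251),(525,378),(434,404)]])
r=cv2.minAreaRect((C*1000).astype(np.float32));print(r,C.mean(0))
# bow handle bar by darkness in the first top picture, at z=.198 / .192
g=cv2.cvtColor(cv2.imread("pics/top0.png"),cv2.COLOR_BGR2GRAY)[262:332,155:192];m=(g<35).astype(np.uint8)
n,l,st,ce=cv2.connectedComponentsWithStats(m);i=1+np.argmax(st[1:,4]);rr=cv2.minAreaRect(np.argwhere(l==i)[:,::-1].astype(np.float32));print(rr);print(onz("top",np.array(rr[0])+[155,262],.192),st[i])
E
```

```text
[0.5262 0.1946] -10.403879485287584
pos [ 0.5177 -0.1312  0.2479] rot [-179.9384    0.0323 -131.8855] q6 -62.33717207793611 t 21.65
-> shift [-248.2625  211.2599   -2.1486] turn 58.51839802177835
((456.986572265625, -356.3967590332031), (282.2834777832031, 197.82643127441406), 13.356721878051758) [ 0.456  -0.3564]
((19.264223098754883, 34.14951705932617), (14.912900924682617, 58.606204986572266), 11.070201873779297)
[0.5258 0.1869 0.192 ] [  7   6  25  58 504]
```

View pics/s5c.png

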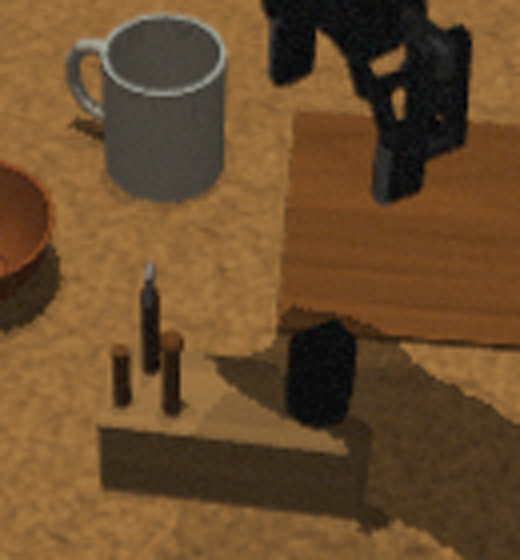

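The driver stands upright in its hole, its handle seen at about (360,242). Next is the bow handle.

send_rows(targets="-20 17 0 5 0; -50 43 0 10 0; -85 72 0 16 0; -120 102 0 23 0; -155 132 0 30 0; -190 162 0 37 0; -220 187 0 44 0; -240 204 0 51 0; -248 211 0 56 0; -248 211 0 58.5 0; -248 211 0 58.5 0", newtons=100)

```text
time: 23.08
ee_pos: [0.5255, 0.1944, 0.2458]
tcp_rot: [-179.9, -0.1, 169.7]
wrist_force: [-0.4, -1.1, -0.7]
opening: 0.0855
grasp_force: 0.0
```

```bash
python3 - <<'E'
from h import *
go([.5262,.1946,.1733],169.6)
E
```

```text
pos [0.5255 0.1944 0.2458] rot [-179.9307   -0.116   169.6547] q6 30.643779622575142 t 23.075
-> shift [-0.7994  0.4424 72.4996] turn 0.05466853689753748
```

send_rows(targets="0 0 25 0 0; 0 0 50 0 0; 0 0 66 0 0; 0 0 74 0 0; 0 0 74 0 0; 0 0 74 0 120; 0 0 74 0 180; 0 0 74 0 255; 0 0 74 0 255; 0 0 74 0 255; 0 0 74 0 255; 0 0 74 0 255")

```text
time: 24.58
ee_pos: [0.526, 0.1943, 0.1737]
tcp_rot: [180.0, 0.0, 169.6]
wrist_force: [-1.6, -1.2, 5.3]
opening: 0.0091
grasp_force: 97.7
```

send_rows(targets="0 0 -4 0 255; 0 0 -10 0 255; 0 0 -18 0 255; 0 0 -28 0 255; 0 0 -40 0 255; 0 0 -50 0 255; 0 0 -58 0 255; 0 0 -70 0 255; 0 0 -80 0 255; 0 0 -80 0 255")

```text
time: 25.82
ee_pos: [0.5263, 0.1945, 0.2543]
tcp_rot: [180.0, 0.1, 169.6]
wrist_force: [-0.0, 0.2, -5.9]
opening: 0.0086
grasp_force: 97.5
```

```bash
python3 - <<'E'
from h import *
print(bot.get_obs()['torque'])
go([.4565,-.3564,.254],193.4)
s=camera("side");cv2.imwrite("pics/s6.png",s)
E
```

```text
[-0.0534 -0.0261 -0.0062]
pos [0.5263 0.1945 0.2543] rot [179.9562   0.0732 169.6144] q6 30.666217645681897 t 25.825
-> shift [ -30.653  -554.441    -0.0788] turn -23.78562579840468
```

View pics/s6.png

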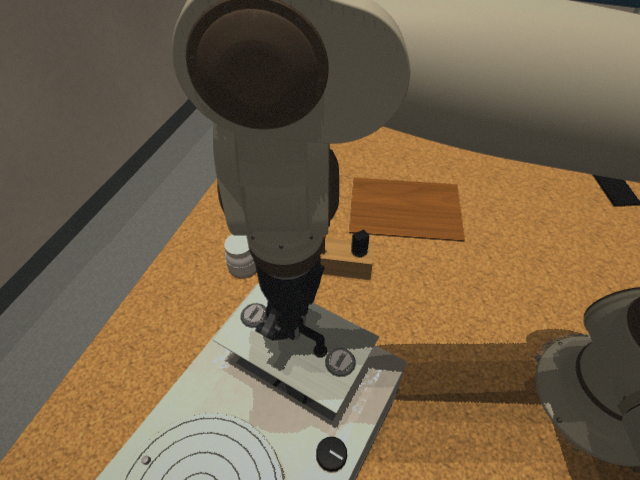

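The panel hangs level, at about (295,360), clear of the opening, and the driver still stands at (360,243). I'm carrying it to the board.

send_rows(targets="0 -5 0 0 255; -1 -15 0 -1 255; -2 -32 0 -2 255; -3 -55 0 -3 255; -5 -85 0 -4 255; -7 -120 0 -5 255; -9 -157 0 -6 255; -11 -195 0 -8 255; -13 -235 0 -10 255; -15 -275 0 -12 255; -17 -315 0 -14 255; -19 -355 0 -16 255; -22 -395 0 -18 255; -24 -432 0 -20 255; -26 -467 0 -21 255; -28 -498 0 -22 255; -29 -523 0 -23 255; -30 -540 0 -24 255; -30.5 -550 0 -24 255; -30.5 -554 0 -24 255")

```text
time: 28.38
ee_pos: [0.4557, -0.3565, 0.2531]
tcp_rot: [180.0, -0.0, -166.4]
wrist_force: [0.4, 1.4, -5.5]
opening: 0.0089
grasp_force: 97.7
```

```bash
python3 - <<'E'
from h import *
print(bot.get_obs()['torque'])
go([.4565,-.3564,.0573],193.4)
s=camera("side");cv2.imwrite("pics/s7.png",s);t=camera("top");cv2.imwrite("pics/t7.png",t)
M=np.hstack([up(s,330,60,160,190,2.5),up(t,360,200,160,190,2.5)]);cv2.imwrite("pics/c7.png",M)
E
```

```text
[ 0.0513 -0.0102  0.0694]
pos [ 0.4557 -0.3565  0.2531] rot [ 179.9785   -0.0133 -166.4264] q6 -51.60802428583672 t 28.375
-> shift [ -0.8322  -0.203  195.7815] turn 0.17360589398572301
```

View pics/c7.png

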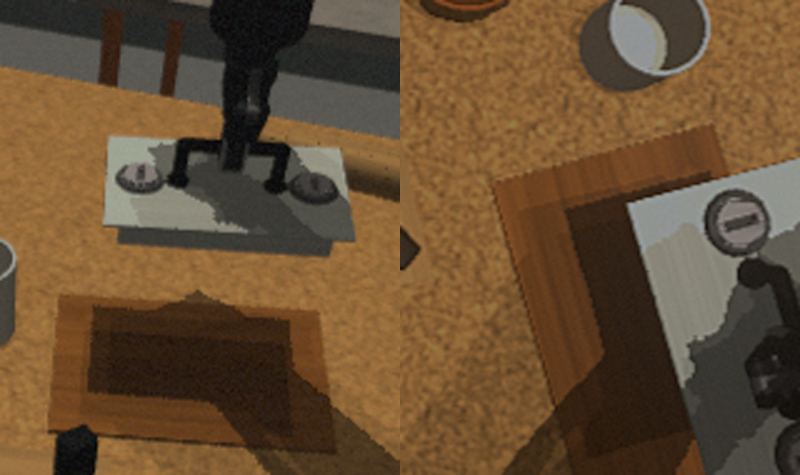

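The panel is level, with its long side parallel to the board, and the mug is well clear. I'm lowering it.

send_rows(targets="0 0 8 0 255; 0 0 25 0 255; 0 0 50 0 255; 0 0 78 0 255; 0 0 106 0 255; 0 0 132 0 255; 0 0 154 0 255; 0 0 170 0 255; 0 0 180 0 255; 0 0 186 0 255; 0 0 189 0 255; 0 0 191 0 255; 0 0 191 0 255")

```text
time: 30.1
ee_pos: [0.4562, -0.3562, 0.0625]
tcp_rot: [-180.0, 0.0, -166.4]
wrist_force: [0.6, -0.9, -6.5]
opening: 0.0091
grasp_force: 97.8
```

send_rows(targets="0 0 1 0 255; 0 0 2 0 255; 0 0 3 0 255; 0 0 4 0 255; 0 0 4.6 0 255; 0 0 5 0 255; 0 0 5 0 255; 0 0 5 0 255")

```text
time: 31.1
ee_pos: [0.4561, -0.3561, 0.0577]
tcp_rot: [-180.0, 0.0, -166.4]
wrist_force: [-2.9, 2.2, 1.4]
opening: 0.0088
grasp_force: 98.3
```

The board now carries the panel, at the expected height. I'll release and rise.

send_rows(targets="0 0 0.4 0 200; 0 0 0.4 0 150; 0 0 0.4 0 80; 0 0 0.4 0 0; 0 0 0.4 0 0; 0 0 0.4 0 0; 0 0 0.4 0 0; 0 0 -15 0 0; 0 0 -40 0 0; 0 0 -80 0 0; 0 0 -130 0 0; 0 0 -180 0 0; 0 0 -200 0 0; 0 0 -200 0 0; 0 0 -200 0 0")

```text
time: 32.98
ee_pos: [0.4559, -0.3559, 0.2564]
tcp_rot: [180.0, -0.0, -166.4]
wrist_force: [0.8, -0.4, -0.2]
opening: 0.0858
grasp_force: 0.0
```

```bash
python3 - <<'E'
from h import *
o=bot.get_obs();print(o['time'],o['ee_pos'],o['wrist_force'])
s=camera("side");cv2.imwrite("pics/s8.png",s);t=camera("top")
M=np.hstack([up(s,210,120,270,180,1.5)[:270],up(t,290,140,250,280,1.5)[:270,:375]]);cv2.imwrite("pics/c8.png",M)
E
```

```text
32.975 [ 0.4559 -0.3559  0.2564] [ 0.7943 -0.4209 -0.1739]
```

View pics/c8.png

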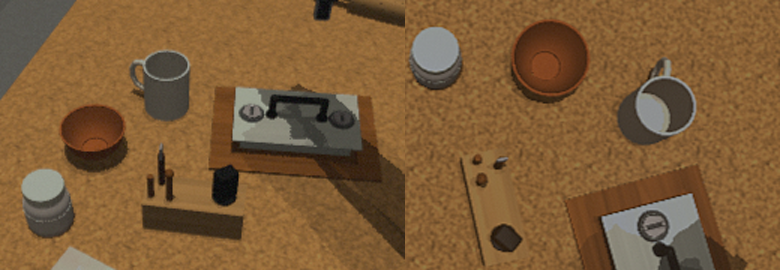

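The panel lies flat and right way up, inside the board. The driver is upright in its hole, the mug, bowl and jar are in place, and the arm is clear.

```bash
python3 -c "
from workcell import ticket
print(ticket.job_done())"
```

```text
the job is handed in; nothing more can be done
None
```

I turned both latches fully open with the screwdriver, stood it back in its hole, laid the panel flat and right way up on the board, and handed the job in at about 33 s; the mug, bowl and jar were left alone.

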